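# Crack the sprung lid of the laser marker to its vent mark and hold it

## Robot

A 6-joint arm with a two-finger parallel gripper is mounted at the origin on a cart in front of the work surface, level with it; the furniture and walls round the work are solid. World frame = base frame: x ahead of the robot, y to its left, z up, the work surface at z = 0. Lengths are in m, angles in rad, forces in N, time in s.
With the tool pointing down it reaches from about 0.35 to 0.775 m from the base axis. Payload 5.5 kg.
Tool frame: the origin (TCP) lies at the very end of the fingers, on their centre line; the grasp point (between the pads) lies env.hold_point_z behind it (env.hold_point_z is the distance from the TCP to the grasp point, in m); z points along the fingers, y is the line along which they close (so a half turn about z gives the same grasp; the last joint's range is limited). The gripper opens to 85 mm and grips with 20 to 120 N. Pads are 22 mm wide; open, the fingers measure 114 mm over their backs; the gripper's body (76 mm by 85 mm) begins 54 mm behind the grasp point. The pads swing forward as they close: fully open they stand 13 mm farther back than shut.
Start: joints at [-1.406, 0.313, 0.046, 1.304, 0, 1.431], TCP at [0.173, -0.549, 0.231] pointing down, gripper open.
Joint ranges: [-2.76, 2.76], [-0.86, 1.69], [-1.03, 1.26], [-2.2, 2.34], [-1.47, 1.5], [-3.14, 3.14]. Speed limits (rad/s): [2.57, 2.57, 3.14, 3.14, 3.14, 3.14].

## Interface

Orientations are given as a unit quaternion [w, x, y, z].
In Python, from workcell import env gives the robot as it stands.
- The arm moves only by the tool carry_out, never from a script. Its argument "steps" is a list of rows, each a list of 3 entries, a list of its own where there are three numbers: the turn, a rotation vector about the tool's x, y, z in degrees, then the shift along the tool's x, y, z in cm, then the closure in counts, from 0 (fully open) to 255 (shut). A call has exactly 8 rows; each row is the pose to reach, as a shift and turn from the pose commanded when the call began, along the tool's axes at that moment; what a row does not reach only later rows make up. A row lasts 1/8 s, in which the tool goes at most 62.5 mm and 10.7 degrees, less where a joint would pass 70% of its speed; a pose out of reach is approached as far as the arm can. A call with a gripper value outside its range is refused whole. The fingers move at their own pace and stop on an object; "force" is the grip in N (left out, the last holds). Time passes only in rows, so rows that repeat a pose let the fingers close, or fill a call up. It gives the time, the measured TCP pose, the force, the opening and the grip force at its end, in the units of the state.
- env.get_state(): the state, without advancing time (a new reading comes with each control period).
- env.read_camera(name): name is "scene" or "top" or "wrist"; returns (picture, depth): 480x640x3 uint8, red, green, blue; 480x640 float32, m along the optical axis (not along the pixel's ray), 0 where there is no reading.
- env.get_calibration(name): a dict with "fx", "fy", "cx", "cy" (pixels), "D" ([k1, k2, p1, p2, k3] as OpenCV has them; the pictures are not rectified), "origin" and "orientation" of the camera in the world. Camera axes: x right, y up, looking along -z (the intrinsics and any distortion apply to the point x, -y, -z); pixel columns grow to the right and rows downward; lengths in m; the calibration is good to about 2 mm. A picture is of the moment at which its call begins: read the wrist's pose just before it. get_calibration takes no time and is no camera call; for the wrist camera it gives the pose at the moment of the call.
- env.hand_in(): hands the job in; it is judged then, once.
The state is a dict: "clock": time; "joint_pos": joint angles; "qvel": joint speeds; "tau": joint torques, N m; "tcp_pos": TCP position; "orientation": TCP orientation; "wrist_force": force on the tool from outside, world axes, zero at the start; "ft_torque": the same for the moment, N m; "finger_gap": finger opening in m; "grip_force": force on a finger pad.
Only numpy, scipy, OpenCV 4.12 (cv2) and the standard library are available. Lean on these libraries where they do the work, as an engineer would, in place of code of your own. Each camera call takes 0.05 s, during which the arm holds its last target. There are 200 camera calls.

## Task

The desktop laser marker has finished a job and its sprung lid must be held a little open so that the extraction can clear it: first take the finished bronze bush off the orange window, gripping it only lightly so that its bore stays round and not pressing on the acrylic, and stand it upright on the white felt pad while the lid stays shut. Then lift the lid by its black handle until the red pointer lies level with the green rider on the quadrant, without swinging it well past the rider (that trips the interlock), and finish while still holding it there; leave the rider and the things lying around alone.

Things in the scene. Friction and masses are not known exactly. Their poses are not given: they have to be found in the camera images.
- bush_centre (a point): centre, half-way up, of the loose bronze-coloured turned bush: round, 34 mm across, 30 mm tall, about 0.09 kg, standing on the orange window of the lid with its wide end down (its foot is 15 mm below this point, its axis is z). Its side is straight up to 18 mm above the foot and narrower above, so it is taken by the fingertips across the 34 mm part. Finish-bored and thin-walled: more than 55 N on a finger pad spoils its bore
- felt_pad: white folded felt pad lying fast on the bench, 71 (x) by 112 (y) by 14 mm; origin at the centre of its underside, so its top is 14 mm above it
- laser: grey desktop laser marker, fixed to the bench, 260 (x) by 320 (y) mm; origin at the centre of its underside, its front with the keys faces -x of its own frame. The closed lid's upper face is 124 mm above the bench
- window: orange acrylic window, 176 (x) by 268 (y) by 6 mm, set in the lid, its upper face flush with the lid frame; origin at the centre of its lower face. Fragile: takes 25 N at most from anything
- lid_handle: black pull handle on top of the lid's front edge: a round bar 12 mm thick and 110 mm long, parallel to the machine's y axis, on two posts; origin on the lid's upper face under the middle of the bar
- handle_grip (a point): middle of the handle's bar, 40 mm above the lid's face (34 mm free beneath the bar). It lies 230 mm in front of the hinge axis and 46 mm above the lid's middle plane, which contains the hinge axis
- lid_hinge_axis (a point): point on the hinge axis of the lid, in the middle of the machine's width; the axis is the y axis of the machine, 118 mm behind its centre and 118 mm above the bench
- lid (a joint): opening angle of the lid in rad, 0 when shut, grows as the front is lifted, stop at 1.25. A torsion spring and the weight pull it shut: it takes about 6 N at the handle to start and about 13 N straight up at 0.7 rad; let go, it snaps shut
- lid_pointer (a point): tip of the red pointer on the left end (+y) of the lid, 104 mm from the hinge axis, level with it when the lid is shut
- vent_mark (a joint): angle in rad at which the green rider is set on the quadrant, measured as the lid's angle: the pointer is level with the rider's middle when joint lid equals this value. Set between 0.45 and 0.70; it is only lightly clamped and must not be shifted
- vent_tab (a point): middle of the green rider, a block 30 by 10 by 17 mm (17 mm along the arc) on the graduated arc at the machine's left side, 122 mm from the hinge axis. Arc and rider stand up to 225 mm above the bench, in the way of things carried low to that side
- oil_bottle: bystander: yellow oil bottle with a red spout, 43 mm across, 118 mm tall, loose, origin at its underside
- end_block: bystander: steel block 32 by 38 by 45 mm, loose, origin at its underside
- v_block: bystander: steel V block, 40 by 35 by 30 mm, loose, origin at its underside

How it is judged:
On the way, in this order (a step that is already met when the one before it is completed fails the run):
1. the bush is lifted clear of the window while the lid stays shut (z of bush_centre in the frame of laser above 0.154 m and contact force between bush and window below 0.05 N and value of joint lid below 0.05 rad), for 0.1 s.
2. the bush stands upright on the felt pad, let go, with the lid still shut (x of bush_centre in the frame of felt_pad between -0.03 and 0.03 m and y of bush_centre in the frame of felt_pad between -0.05 and 0.05 m and height (world z) of bush_centre below 0.036 m and angle between bush_centre's own z axis and vertical below 0.12 rad and contact force between the fingers and bush below 0.1 N and linear speed of bush below 0.03 m/s and value of joint lid below 0.05 rad), for 0.2 s.
At the end, for the whole second after the job is handed in: The fingers hold the lid by its handle, at rest, with the lid's angle within 0.07 rad (4 degrees: the pointer lies on the 17 mm green rider) of the rider's; the bush stands upright on the felt pad, its axis within 30 mm (x) and 50 mm (y) of the pad's centre (angle between the x axis of lid_pointer and the x axis of vent_tab, either way round below 0.07 rad and value of joint lid above 0.3 rad and velocity of joint lid between -0.1 and 0.1 rad/s and contact force between the fingers and lid_handle above 2 N and x of bush_centre in the frame of felt_pad between -0.03 and 0.03 m and y of bush_centre in the frame of felt_pad between -0.05 and 0.05 m and height (world z) of bush_centre between 0.022 and 0.036 m and angle between bush_centre's own z axis and vertical below 0.12 rad and linear speed of bush below 0.03 m/s); the arm keeps its last pose, push and grip.
It fails at once if the lid swings more than 0.17 rad (10 degrees) past the green rider and trips the interlock (z of lid_pointer in the frame of vent_tab above 0.0176 m).
It fails at once if the orange window is pressed with more than 25 N (contact force between window and anything else above 25 N).
It fails at once if the thin-walled bush is squeezed with more than 55 N a finger (110 N in all) (contact force between the fingers and bush above 110 N).
It fails at once if the green rider is shifted by more than 4 mm on the quadrant (distance of vent_tab from where it was at the start of the episode above 0.004 m).
It fails at once if a bystander is moved by more than 20 mm (distance of any of oil_bottle, end_block, v_block from where it was at the start of the episode above 0.02 m).
It also fails if it takes over 58 s, if anything falls off the work surface, if the arm or the gripper's body presses on something with over 40 N, if the wrist force passes 120 N, or if a joint passes its speed limit or range.

## Working session

There is one attempt and no reset: what is moved stays moved. The work goes in short steps, Python scripts to look and compute and a tool call to move; the robot and the scene stay as the last step left them, time stands still between calls to the robot, and variables do not carry over. Pictures are saved under pics/ and viewed, at most 10 in all, crops included, and the job is handed in when it is done.

Besides the shell and the picture viewer there is one more tool, called after ">>>" as name(argument=value, ...) on one line, values as JSON. carry_out: Moves the arm, as the interface text tells. Its arguments: {"type":"object","properties":{"steps":{"type":"array","items":{"type":"array"}},"force":{"type":"number"}},"required":["steps"]}

```bash
mkdir -p pics; cat > h.py <<'E'
import numpy as np, cv2
from scipy.spatial.transform import Rotation as R
from workcell import env
def q2R(q): return R.from_quat([q[1],q[2],q[3],q[0]]).as_matrix()
def cloud(name):
    c=env.get_calibration(name); img,d=env.read_camera(name)
    return c,img,d
def pts(c,uv,z):
    K=np.array([[c['fx'],0,c['cx']],[0,c['fy'],c['cy']],[0,0,1]])
    n=cv2.undistortPoints(np.array(uv,float).reshape(-1,1,2),K,np.array(c['D'],float)).reshape(-1,2)
    z=np.array(z).reshape(-1)
    p=np.stack([n[:,0]*z,-n[:,1]*z,-z],1)
    return p@q2R(c['orientation']).T+np.array(c['origin'])
def ray(c,uv,h):
    p=pts(c,uv,np.ones(len(uv))); o=np.array(c['origin']); d=p-o
    return o+d*((h-o[2])/d[:,2])[:,None]
def world(c,d):
    v,u=np.indices(d.shape); 
    return pts(c,np.stack([u.ravel(),v.ravel()],1),d.ravel()).reshape(480,640,3)
E
python3 - <<'E'
from h import *
print(env.get_state(), env.hold_point_z)
for n in ("scene","top"):
    c,i,d=cloud(n); print(n,c)
    cv2.imwrite(f"pics/{n}0.png",i[:,:,::-1]); np.savez(f"{n}0.npz",i=i,d=d)
E
```

```text
{'clock': 0.0, 'joint_pos': array([-1.40559743e+00,  3.14031566e-01,  4.49485174e-02,  1.30364585e+00,
       -1.58954421e-05,  1.43116468e+00]), 'qvel': array([-0.00122314, -0.00014691,  0.0006687 , -0.00023013,  0.00036642,
        0.00044352]), 'tau': array([-6.36145960e-04, -4.80626750e+01,  2.98532063e+01,  1.90466561e-02,
       -2.50272415e-04, -1.00994592e-05]), 'tcp_pos': array([ 0.1724537 , -0.54795645,  0.23037873]), 'orientation': array([-9.66106080e-04,  9.88406798e-01,  1.51825781e-01, -2.02993793e-05]), 'wrist_force': array([ 0.09794603, -0.24975038,  0.45252469]), 'ft_torque': array([ 0.07220489, -0.03776582,  0.02554024]), 'grip_force': 0.0, 'finger_gap': 0.08592861534280971} 0.0187
scene {'fx': 486.4987552386798, 'fy': 486.4987552386798, 'cx': 325.70603149834784, 'cy': 239.0013010743932, 'D': array([-0.07240371,  0.        ,  0.        ,  0.        ,  0.        ]), 'origin': array([-0.32661648,  0.63924841,  0.78293236]), 'orientation': array([-0.37462977, -0.22231372,  0.44209037,  0.78408243])}
top {'fx': 512.8295047212797, 'fy': 512.8295047212797, 'cx': 314.7282832789528, 'cy': 239.55772807761613, 'D': array([-0.090513,  0.      ,  0.      ,  0.      ,  0.      ]), 'origin': array([ 0.33356464, -0.03416797,  1.28988262]), 'orientation': array([-0.69308799, -0.0719544 ,  0.06701108,  0.71411562])}
```

View pics/scene0.png

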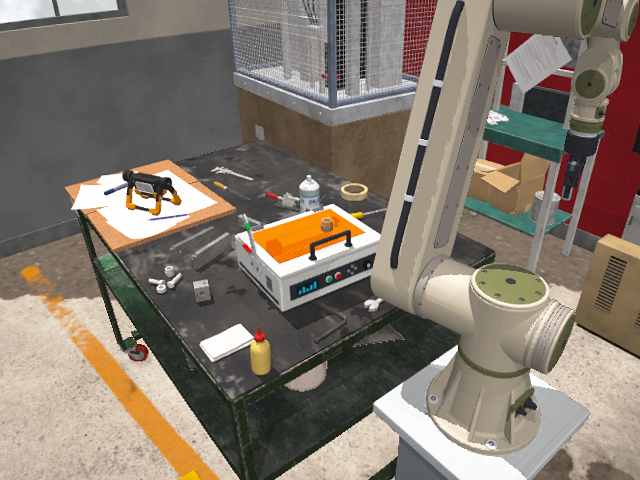

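View pics/top0.png

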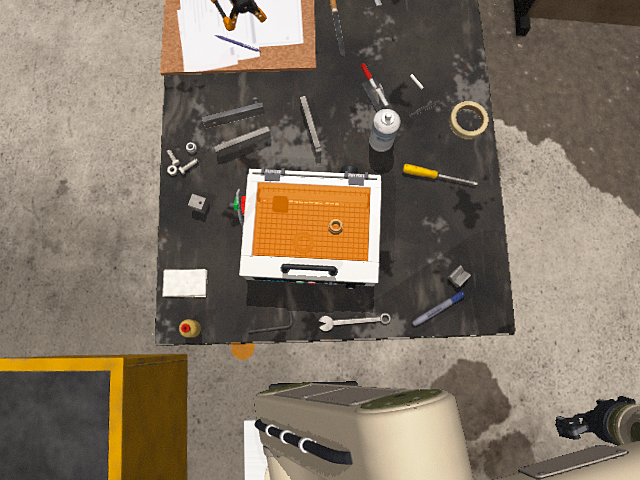

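The scene view shows the machine in mid-picture. The bush is at (327,225), the handle at (330,245), the green rider at (250,220), the pad at (228,343) and the bottle at (260,352). In the top view, the bush is at (336,227), the handle at (309,268), the pad at (185,283), the rider at (237,205) and the bottle at (190,328).

```bash
cat > m.py <<'E'
from h import *
def comp(m,near):
    n,l,s,ce=cv2.connectedComponentsWithStats(m.astype(np.uint8))
    k=min((k for k in range(1,n) if s[k,4]>=8),key=lambda k:np.hypot(*(ce[k]-near)))
    return l==k
c=env.get_calibration("top"); z=np.load("top0.npz"); i=z['i'].astype(int); d=z['d']; W=world(c,d)
hsv=cv2.cvtColor(z['i'],cv2.COLOR_RGB2HSV)
def rect(m,h,name):
    ct=max(cv2.findContours(m.astype(np.uint8),0,2)[0],key=cv2.contourArea)
    b=cv2.boxPoints(cv2.minAreaRect(ct)); p=ray(c,b,h)[:,:2]; e=p[1]-p[0]; f=p[2]-p[1]
    print(name,'ctr',p.mean(0).round(4),'sides',np.hypot(*e).round(4),np.hypot(*f).round(4),'ang',np.degrees(np.arctan2(e[1],e[0])).round(1),np.degrees(np.arctan2(f[1],f[0])).round(1),'medz',np.median(W[m][:,2]).round(4))
# pad
rect(comp((hsv[...,1]<40)&(hsv[...,2]>190)&(W[...,2]<0.05),(185,283)),0.014,'pad')
ora=(hsv[...,0]<20)&(hsv[...,1]>150)&(hsv[...,2]>120)
m=comp(ora,(290,225)); m=cv2.morphologyEx(m.astype(np.uint8),3,np.ones((25,25)))>0
rect(m,0.124,'window')
# bush
roi=np.zeros((480,640),bool); roi[210:245,318:354]=1
m=roi&(W[...,2]>0.135)&(W[...,2]<.17); p=W[m]; print('bush',m.sum(),p.min(0),p.max(0),np.median(p,0)); v,u=np.where(m); print(u.mean(),v.mean(),ray(c,[[u.mean(),v.mean()]],0.150))
roi[:]=0; roi[258:280,275:345]=1
m=roi&(W[...,2]>0.145)&(W[...,2]<.19); p=W[m]; print('handle',m.sum(),p.min(0),p.max(0),np.median(p,0))
v,u=np.where(m); r=cv2.minAreaRect(np.stack([u,v],1).astype(np.float32)); b=ray(c,cv2.boxPoints(r),0.167);print(r,b[:,:2],b.mean(0))
g=comp((hsv[...,0]>45)&(hsv[...,0]<85)&(hsv[...,1]>100),(237,205)); print('green',g.sum(),np.median(W[g],0),W[g].min(0),W[g].max(0))
c=env.get_calibration("scene"); z=np.load("scene0.npz"); hsv=cv2.cvtColor(z['i'],cv2.COLOR_RGB2HSV); W=world(c,z['d'])
g=comp((hsv[...,0]>45)&(hsv[...,0]<85)&(hsv[...,1]>100),(250,220)); print('green',g.sum(),np.median(W[g],0),W[g].min(0),W[g].max(0), np.argwhere(g).mean(0))
roi=np.zeros((480,640),bool); roi[215:235,315:338]=1
m=roi&(W[...,2]>0.135)&(W[...,2]<.17); p=W[m]; print('bush',m.sum(),p.min(0),p.max(0),np.median(p,0))
E
python3 m.py
```

```text
pad ctr [0.4882 0.3022] sides 0.1104 0.0682 ang -91.6 -179.5 medz 0.013
window ctr [ 0.6118 -0.0225] sides 0.1764 0.2742 ang -3.1 -94.8 medz 0.1239
bush 140 [ 0.57695597 -0.09318863  0.13532398] [ 0.60701528 -0.06068355  0.15750836] [ 0.59056798 -0.0766642   0.15101524]
335.07142857142856 226.02857142857144 [[ 0.5909706  -0.07671109  0.15      ]]
handle 294 [ 0.48601775 -0.0724739   0.14595043] [0.5046338  0.04739807 0.1757556 ] [ 0.49571511 -0.01303646  0.16825141]
((308.0065612792969, 267.39044189453125), (54.20252227783203, 6.20883321762085), 3.4336302280426025) [[ 0.49387847  0.04740078]
 [ 0.50770457  0.04634661]
 [ 0.49682415 -0.07315639]
 [ 0.48305687 -0.07183567]] [ 0.49536601 -0.01281117  0.167     ]
green 41 [0.63469004 0.14331459 0.20027309] [0.62590269 0.13899421 0.19159881] [0.65493158 0.14696267 0.21240067]
green 32 [0.63119506 0.14510588 0.1951956 ] [ 0.62351331 -0.01157178  0.02257901] [0.91824012 0.15158184 0.20352697] [226.3125 246.9375]
bush 113 [ 0.49554134 -0.09092126  0.13512686] [ 0.60697314 -0.03083866  0.16784942] [ 0.58619774 -0.07211455  0.14616677]
```

```bash
cat >> h.py <<'E'
def go(p,phi,tilt=0):
    """row (turn deg, shift cm) from current pose to tcp p, tool x at yaw phi deg, down; tilt about tool x (deg)"""
    s=env.get_state(); R0=q2R(s['orientation'])
    a=np.radians(phi); x=np.array([np.cos(a),np.sin(a),0]); z=np.array([0,0,-1.]); T=np.stack([x,np.cross(z,x),z],1)
    T=T@R.from_rotvec([np.radians(tilt),0,0]).as_matrix()
    print('t',s['clock'],'tcp',s['tcp_pos'].round(4),'F',s['wrist_force'].round(1),'gap',round(s['finger_gap'],4),'grip',round(s['grip_force'],1))
    print('turn',np.degrees(R.from_matrix(R0.T@T).as_rotvec()).round(2),'shift cm',(100*R0.T@(np.array(p)-s['tcp_pos'])).round(2))
E
python3 - <<'E'
from h import *
go([0.57,-0.075,0.30],85.3)
E
```

```text
t 0.1 tcp [ 0.1725 -0.5481  0.2305] F [-1.2 -0.5  0.4] gap 0.0851 grip 0.0
turn [ -0.07  -0.07 -67.84] shift cm [ 52.12 -33.21  -6.88]
```

>>> carry_out(steps=[[[0,0,-8],[3,-2,-4],60],[[0,0,-17],[8,-5,-6.9],60],[[0,0,-26],[13,-8.5,-6.9],60],[[0,0,-35],[18,-11.5,-6.9],60],[[0,0,-44],[23,-14.6,-6.9],60],[[0,0,-53],[28,-17.8,-6.9],60],[[0,0,-62],[33,-21,-6.9],60],[[0,0,-67.8],[38,-24.2,-6.9],60]])

```text
clock: 1.1
tcp_pos: [0.4633, -0.2019, 0.3001]
orientation: [-0.0, 0.734, 0.679, -0.0]
wrist_force: [0.3, -0.7, 0.1]
finger_gap: 0.0651
grip_force: 0.0
```

```bash
python3 - <<'E'
from h import *
go([0.57,-0.075,0.30],85.3)
E
```

```text
t 1.1 tcp [ 0.4633 -0.2019  0.3001] F [ 0.3 -0.7  0.1] gap 0.0651 grip 0.0
turn [-0.01  0.    0.18] shift cm [13.49  9.64  0.  ]
```

>>> carry_out(steps=[[[0,0,0.2],[4,3,0],60],[[0,0,0.2],[8,6,0],60],[[0,0,0.2],[11,8,0],60],[[0,0,0.2],[13.5,9.6,0],60],[[0,0,0.2],[13.5,9.6,0],60],[[0,0,0.2],[13.5,9.6,0],60],[[0,0,0.2],[13.5,9.6,0],60],[[0,0,0.2],[13.5,9.6,0],60]])

```text
clock: 2.1
tcp_pos: [0.5689, -0.0779, 0.3005]
orientation: [0.0, 0.737, 0.675, 0.0]
wrist_force: [-0.6, -0.4, -0.0]
finger_gap: 0.0654
grip_force: 0.0
```

```bash
python3 - <<'E'
from h import *
c,i,d=cloud("wrist"); print(c)
cv2.imwrite("pics/w1.png",i[:,:,::-1]); np.savez("w1.npz",i=i,d=d)
W=world(c,d); m=(W[...,2]>.138)&(W[...,2]<.158)&(np.hypot(W[...,0]-.591,W[...,1]+.077)<.03); p=W[m]
print(m.sum(),p.min(0),p.max(0),p.mean(0))
go([0.57,-0.075,0.30],85.3)
E
```

```text
{'fx': 414.7344913924574, 'fy': 414.7344913924574, 'cx': 329.73635171197077, 'cy': 242.76307301103728, 'D': array([0.0096179, 0.       , 0.       , 0.       , 0.       ]), 'origin': array([0.57494348, 0.0009813 , 0.44395806]), 'orientation': array([ 0.9865498 , -0.15765983,  0.00687612, -0.04260972])}
1315 [ 0.57592012 -0.0914466   0.138013  ] [ 0.60958784 -0.06020492  0.15674816] [ 0.5922986  -0.07493003  0.15023097]
t 2.15 tcp [ 0.5689 -0.0777  0.3005] F [-0.3 -0.9  0. ] gap 0.0654 grip 0.0
turn [ 0.01  0.01 -0.31] shift cm [0.28 0.09 0.05]
```

View pics/w1.png

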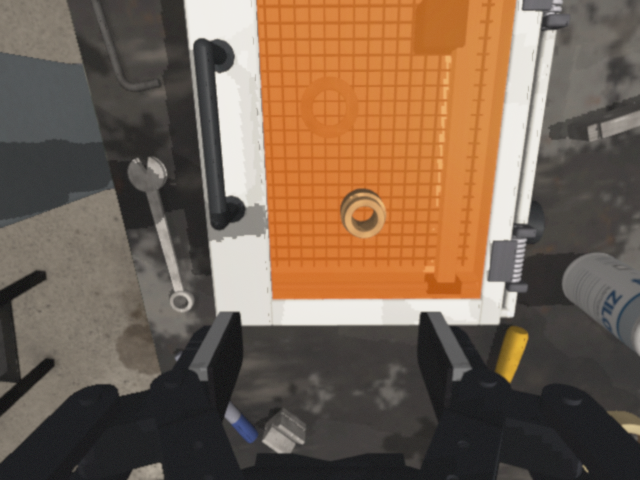

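The wrist view shows the bush at (364,213) and the handle bar running from (203,45) to (220,220). Nothing else is close to the bush.

```bash
python3 - <<'E'
from h import *
go([0.592,-0.0758,0.128],85.3)
c=env.get_calibration("wrist"); z=np.load("w1.npz"); W=world(c,z['d'])
m=(W[...,2]>.155)&(W[...,2]<.18)&(W[...,0]<.53)&(W[...,0]>.46)&(abs(W[...,1])<.1); p=W[m]
v,u=np.where(m);r=cv2.minAreaRect(p[:,:2].astype(np.float32)); print(m.sum(),r,cv2.boxPoints(r),np.percentile(p[:,2],95))
E
```

```text
t 2.15 tcp [ 0.5689 -0.0777  0.3005] F [-0.3 -0.9  0. ] gap 0.0654 grip 0.0
turn [ 0.01  0.01 -0.31] shift cm [ 0.4   2.28 17.25]
3636 ((0.4959711730480194, -0.013079989701509476), (0.12063471972942352, 0.012230556458234787), 85.09127044677734) [[ 0.48471704 -0.07265285]
 [ 0.49690276 -0.0736994 ]
 [ 0.5072253   0.04649287]
 [ 0.49503958  0.04753942]] 0.17113278408694083
```

>>> carry_out(steps=[[[0,0,0],[0.4,2.3,4],60],[[0,0,0],[0.4,2.3,8],60],[[0,0,0],[0.4,2.3,11],60],[[0,0,0],[0.4,2.3,13],60],[[0,0,0],[0.4,2.3,14],60],[[0,0,0],[0.4,2.3,14],60],[[0,0,0],[0.4,2.3,14],60],[[0,0,0],[0.4,2.3,14],60]])

```text
clock: 3.15
tcp_pos: [0.5932, -0.0752, 0.1614]
orientation: [0.001, 0.737, 0.676, 0.001]
wrist_force: [0.5, -0.1, 0.3]
finger_gap: 0.0659
grip_force: 0.0
```

```bash
python3 - <<'E'
from h import *
c,i,d=cloud("wrist"); cv2.imwrite("pics/w2.png",i[:,:,::-1])
W=world(c,d); m=(W[...,2]>.138)&(W[...,2]<.158)&(np.hypot(W[...,0]-.591,W[...,1]+.077)<.025); p=W[m]
if len(p): print(m.sum(),p.min(0),p.max(0),p.mean(0))
go([0.592,-0.0758,0.128],85.3)
E
```

```text
4600 [ 0.57604993 -0.09160729  0.13800574] [ 0.60972567 -0.05989961  0.15651952] [ 0.59323527 -0.07433422  0.14972486]
t 3.2 tcp [ 0.5931 -0.0752  0.1612] F [0.5 0.8 0.3] gap 0.065 grip 0.0
turn [ 0.1   0.02 -0.24] shift cm [-0.07 -0.11  3.32]
```

View pics/w2.png

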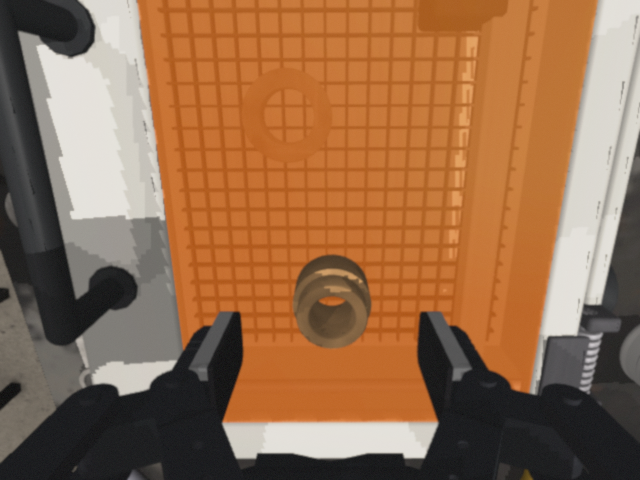

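The bush is centred between the fingers at (332,310), so I'll descend and grip it lightly.

>>> carry_out(steps=[[[0,0,0],[-0.1,-0.1,1.5],60],[[0,0,0],[-0.1,-0.1,2.6],60],[[0,0,0],[-0.1,-0.1,3.2],60],[[0,0,0],[-0.1,-0.1,3.2],60],[[0,0,0],[-0.1,-0.1,3.2],110],[[0,0,0],[-0.1,-0.1,3.2],150],[[0,0,0],[-0.1,-0.1,3.2],170],[[0,0,0],[-0.1,-0.1,3.2],170]], force=25)

```text
clock: 4.2
tcp_pos: [0.5922, -0.0761, 0.1291]
orientation: [0.001, 0.737, 0.676, 0.001]
wrist_force: [0.9, 0.0, 2.3]
finger_gap: 0.0323
grip_force: 24.8
```

>>> carry_out(steps=[[[0,0,0],[0,0,-1],170],[[0,0,0],[0,0,-3],170],[[0,0,0],[0,0,-6],170],[[0,0,0],[0,0,-10],170],[[0,0,0],[0,0,-14],170],[[0,0,0],[0,0,-18],170],[[0,0,0],[0,0,-18],170],[[0,0,0],[0,0,-18],170]])

```text
clock: 5.2
tcp_pos: [0.591, -0.0759, 0.3076]
orientation: [-0.0, 0.737, 0.676, -0.0]
wrist_force: [-1.1, 1.0, -2.5]
finger_gap: 0.0323
grip_force: 25.0
```

```bash
python3 - <<'E'
from h import *
go([0.492,0.3022,0.30],90)
E
```

```text
t 5.2 tcp [ 0.591  -0.0759  0.3076] F [-1.1  1.  -2.5] gap 0.0323 grip 25.0
turn [-0.07 -0.   -4.93] shift cm [ 36.81 -13.11   0.78]
```

>>> carry_out(steps=[[[0,0,0],[3,-1,0],170],[[0,0,-1],[8,-2.8,0],170],[[0,0,-2],[14,-5,0],170],[[0,0,-3],[20,-7.1,0],170],[[0,0,-4],[26,-9.3,0],170],[[0,0,-5],[31,-11,0],170],[[0,0,-5],[35,-12.5,0],170],[[0,0,-5],[36.8,-13.1,0],170]])

```text
clock: 6.2
tcp_pos: [0.4907, 0.3037, 0.3063]
orientation: [-0.001, 0.706, 0.709, -0.002]
wrist_force: [0.6, -0.8, -0.8]
finger_gap: 0.0325
grip_force: 25.1
```

```bash
python3 - <<'E'
from h import *
c,i,d=cloud("wrist"); cv2.imwrite("pics/w3.png",i[:,:,::-1]); W=world(c,d)
hsv=cv2.cvtColor(i,cv2.COLOR_RGB2HSV); m=((hsv[...,1]<40)&(hsv[...,2]>190)&(W[...,2]<0.03)&(W[...,2]>0.005)&(abs(W[...,0]-.488)<.06)&(abs(W[...,1]-.302)<.08))
p=W[m]; print(m.sum(), np.percentile(p,[1,50,99],axis=0).round(4))
go([0.492,0.3022,0.05],90)
E
```

```text
6555 [[0.4549 0.2526 0.006 ]
 [0.4883 0.3091 0.014 ]
 [0.5221 0.3595 0.0161]]
t 6.25 tcp [0.4907 0.3048 0.3065] F [-0.7  0.2 -1.1] gap 0.0323 grip 25.1
turn [-0.18  0.01  0.25] shift cm [-0.25  0.21 25.65]
```

View pics/w3.png

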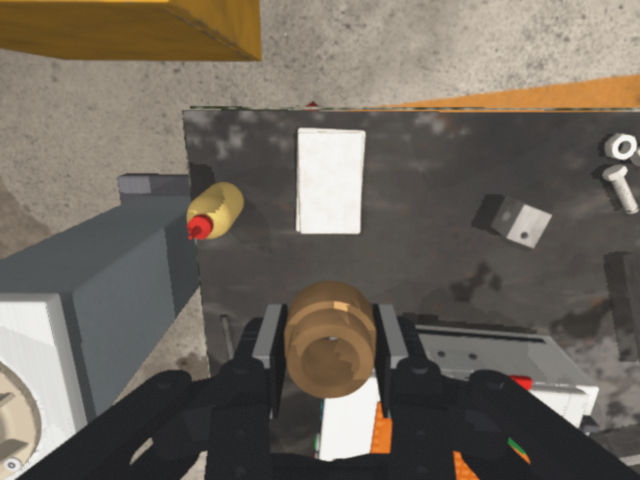

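The wrist view shows the bush held upright at (330,340). The pad spans (297–364, 128–234), and the bottle at (215,210) is clear of it.

>>> carry_out(steps=[[[0,0,0.3],[-0.1,0,4],170],[[0,0,0.3],[-0.1,0,9],170],[[0,0,0.3],[-0.1,0,14],170],[[0,0,0.3],[-0.1,0,19],170],[[0,0,0.3],[-0.1,0,23],170],[[0,0,0.3],[-0.1,0,25.5],170],[[0,0,0.3],[-0.1,0,25.5],170],[[0,0,0.3],[-0.1,0,25.5],170]])

```text
clock: 7.25
tcp_pos: [0.4932, 0.3005, 0.0539]
orientation: [0.0, 0.709, 0.705, 0.0]
wrist_force: [-0.3, -0.2, -0.1]
finger_gap: 0.0324
grip_force: 25.2
```

```bash
python3 - <<'E'
from h import *
go([0.490,0.304,0.0205],90)
E
```

```text
t 7.25 tcp [0.4932 0.3005 0.0539] F [-0.3 -0.2 -0.1] gap 0.0324 grip 25.2
turn [ 0.04  0.   -0.29] shift cm [ 0.35 -0.33  3.34]
```

>>> carry_out(steps=[[[0,0,0],[0,0,1.5],170],[[0,0,0],[0,0,2.5],170],[[0,0,0],[0,0,3],170],[[0,0,0],[0,0,3.2],170],[[0,0,0],[0,0,3.3],170],[[0,0,0],[0,0,3.3],170],[[0,0,0],[0,0,3.3],170],[[0,0,0],[0,0,3.3],170]])

```text
clock: 8.25
tcp_pos: [0.4927, 0.301, 0.0204]
orientation: [0.0, 0.709, 0.706, 0.0]
wrist_force: [0.8, -0.6, -1.5]
finger_gap: 0.0322
grip_force: 25.2
```

Lower 1 mm more, open, then rise.

>>> carry_out(steps=[[[0,0,0],[0,0,0.1],170],[[0,0,0],[0,0,0.1],170],[[0,0,0],[0,0,0.1],130],[[0,0,0],[0,0,0.1],100],[[0,0,0],[0,0,0.1],70],[[0,0,0],[0,0,0.1],60],[[0,0,0],[0,0,0.1],60],[[0,0,0],[0,0,0.1],60]])

```text
clock: 9.25
tcp_pos: [0.4926, 0.3009, 0.0193]
orientation: [0.0, 0.709, 0.706, -0.0]
wrist_force: [-1.3, 0.0, 0.5]
finger_gap: 0.0652
grip_force: 0.0
```

>>> carry_out(steps=[[[0,0,0],[0,0,-1],60],[[0,0,0],[0,0,-3],60],[[0,0,0],[0,0,-6],60],[[0,0,0],[0,0,-11],60],[[0,0,0],[0,0,-16],60],[[0,0,0],[0,0,-21],60],[[0,0,0],[0,0,-26],60],[[0,0,0],[0,0,-28],60]])

```text
clock: 10.25
tcp_pos: [0.4934, 0.3014, 0.3039]
orientation: [0.001, 0.709, 0.706, 0.003]
wrist_force: [0.6, -0.3, -0.6]
finger_gap: 0.0651
grip_force: 0.0
```

```bash
python3 - <<'E'
from h import *
c,i,d=cloud("wrist"); W=world(c,d); ci,ti,td=cloud("top"); 
cs,si,sd=cloud("scene"); WS=world(cs,sd); WT=world(ci,td)
for n,w in (("w",W),("s",WS),("t",WT)):
    m=(np.hypot(w[...,0]-.492,w[...,1]-.302)<.03)&(w[...,2]>.019)&(w[...,2]<.06); p=w[m]
    print(n,m.sum(),*( [np.percentile(p,[2,50,98],axis=0).round(4)] if len(p) else []))
big=np.hstack([cv2.resize(si[290:390,180:300],None,fx=3.3,fy=3.3,interpolation=2),cv2.resize(si[190:290,220:340],None,fx=3.3,fy=3.3,interpolation=2)])
cv2.imwrite("pics/s2.png",big[:,:,::-1])
go([0.55,0.05,0.30],85.1)
E
```

```text
w 766 [[0.4761 0.2866 0.0204]
 [0.4913 0.3029 0.0433]
 [0.5072 0.3165 0.046 ]]
s 219 [[0.4742 0.287  0.0195]
 [0.4832 0.3016 0.0342]
 [0.5042 0.3159 0.0451]]
t 146 [[0.4755 0.2826 0.0203]
 [0.4909 0.2961 0.038 ]
 [0.5064 0.3138 0.048 ]]
t 10.4 tcp [0.4931 0.3012 0.3008] F [0.1 0.2 0. ] gap 0.0653 grip 0.0
turn [ 0.16 -0.07  4.66] shift cm [-25.1    5.8    0.07]
```

View pics/s2.png

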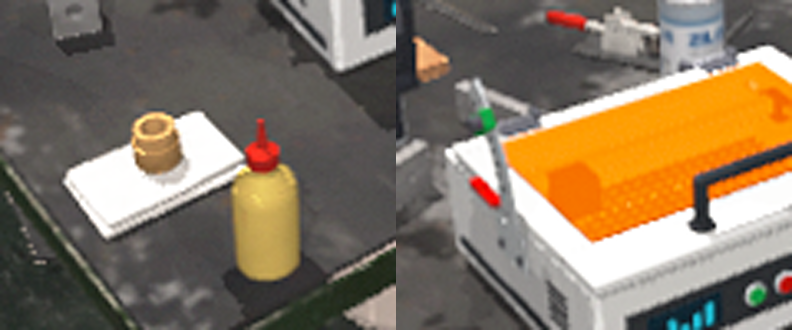

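The crop shows the bush standing upright mid-pad at about (157,140). The rider is at (487,120) and the red pointer at (485,190). Next I'll look at the rider from close by.

```bash
python3 - <<'E'
from h import *
go([0.61,0.15,0.32],85.1)
E
```

```text
t 10.4 tcp [0.4931 0.3012 0.3008] F [0.1 0.2 0. ] gap 0.0653 grip 0.0
turn [ 0.16 -0.07  4.66] shift cm [-15.07  11.76  -1.91]
```

>>> carry_out(steps=[[[0,0,1],[-3,2,-1.9],60],[[0,0,2],[-6,5,-1.9],60],[[0,0,4],[-10,8,-1.9],60],[[0,0,4.7],[-13,10,-1.9],60],[[0,0,4.7],[-15,11.7,-1.9],60],[[0,0,4.7],[-15,11.7,-1.9],60],[[0,0,4.7],[-15,11.7,-1.9],60],[[0,0,4.7],[-15,11.7,-1.9],60]])

```text
clock: 11.4
tcp_pos: [0.6082, 0.1514, 0.3181]
orientation: [-0.0, 0.736, 0.676, -0.0]
wrist_force: [-0.1, 0.2, 0.3]
finger_gap: 0.0653
grip_force: 0.0
```

```bash
cat > rider.py <<'E'
from h import *
def meas(c,i,d):
    W=world(c,d); hsv=cv2.cvtColor(i,cv2.COLOR_RGB2HSV)
    yaw=np.radians(-4.9); X=np.array([np.cos(yaw),np.sin(yaw),0]); Y=np.array([-X[1],X[0],0])
    H=np.array([.496,-.013,0])+.23*X; H[2]=.118
    sat=(hsv[...,1]>110)&(hsv[...,2]>60); near=np.hypot(W[...,0]-.63,W[...,1]-.145)<.10
    for n,m in (('green',sat&(hsv[...,0]>45)&(hsv[...,0]<85)&near),('red',sat&((hsv[...,0]<4)|(hsv[...,0]>172))&near)):
        p=W[m]-H
        if len(p)<5: print(n,len(p)); continue
        q=np.stack([-p@X,p@Y,p[:,2]],1); r=np.hypot(q[:,0],q[:,2]); a=np.arctan2(q[:,2],q[:,0])
        print(n,len(p),'fwd,y,z pct',np.percentile(q,[3,50,97],axis=0).round(4).tolist(),'r',np.percentile(r,[3,50,97]).round(4),'ang',np.percentile(a,[3,50,97]).round(3))
E
python3 - <<'E'
from rider import *
c,i,d=cloud("wrist"); np.savez("w4.npz",i=i,d=d); cv2.imwrite("pics/w4.png",i[:,:,::-1]); meas(c,i,d)
for n in ("scene","top"): print(n); meas(*cloud(n))
go([0.496,-0.013,0.30],85.1)
E
```

```text
green 612 fwd,y,z pct [[0.0851, 0.1646, 0.0711], [0.1001, 0.1692, 0.0811], [0.1141, 0.1724, 0.0882]] r [0.1124 0.1305 0.1387] ang [0.602 0.695 0.714]
red 625 fwd,y,z pct [[0.0634, 0.1608, 0.001], [0.0824, 0.1665, 0.0039], [0.1044, 0.1812, 0.0749]] r [0.0636 0.0824 0.1275] ang [0.012 0.044 0.612]
scene
green 29 fwd,y,z pct [[0.0978, 0.164, 0.0652], [0.1092, 0.1684, 0.0778], [0.1143, 0.1736, 0.0852]] r [0.121  0.1352 0.1375] ang [0.564 0.612 0.686]
red 42 fwd,y,z pct [[0.0643, 0.1599, -0.0102], [0.0849, 0.1669, 0.0028], [0.1076, 0.1718, 0.0068]] r [0.0644 0.085  0.1077] ang [-0.116  0.03   0.091]
top
green 41 fwd,y,z pct [[0.0892, 0.1633, 0.0754], [0.105, 0.1675, 0.0825], [0.1137, 0.1716, 0.091]] r [0.1185 0.1345 0.1382] ang [0.593 0.683 0.765]
red 72 fwd,y,z pct [[0.0621, 0.1594, 0.0002], [0.0805, 0.1646, 0.0033], [0.1031, 0.1697, 0.009]] r [0.0622 0.0806 0.1032] ang [0.002 0.043 0.132]
t 11.55 tcp [0.6085 0.1513 0.3185] F [-0.1 -0.3  0.7] gap 0.0659 grip 0.0
turn [ 0.02 -0.    0.04] shift cm [-17.32  -9.82   1.85]
```

View pics/w4.png

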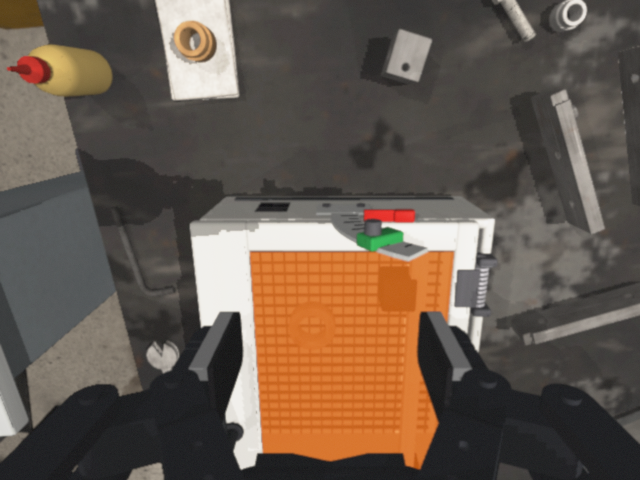

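The wrist view shows the rider at (380,238), its upper face giving a vent angle of about 0.62. The pointer is at (388,215), and the bush stands on the pad at (193,41). Next is the handle.

>>> carry_out(steps=[[[0,0,0],[-4,-2.3,0],60],[[0,0,0],[-8,-4.6,0],60],[[0,0,0],[-12,-6.8,0],60],[[0,0,0],[-15,-8.6,1],60],[[0,0,0],[-17.3,-9.8,3],60],[[0,0,0],[-17.3,-9.8,7],60],[[0,0,0],[-17.3,-9.8,10],60],[[0,0,0],[-17.3,-9.8,10],60]])

```text
clock: 12.55
tcp_pos: [0.4946, -0.0129, 0.2166]
orientation: [-0.002, 0.737, 0.676, -0.001]
wrist_force: [0.0, 0.4, 0.0]
finger_gap: 0.0653
grip_force: 0.0
```

```bash
python3 - <<'E'
from h import *
c,i,d=cloud("wrist"); W=world(c,d)
m=(W[...,2]>.155)&(W[...,2]<.18)&(W[...,0]<.53)&(W[...,0]>.46)&(abs(W[...,1])<.1); p=W[m]
if len(p)>20: print(m.sum(),cv2.minAreaRect(p[:,:2].astype(np.float32)),np.percentile(p[:,2],97))
go([0.496,-0.013,0.145],85.1)
E
```

```text
5306 ((0.4957311451435089, -0.012568466365337372), (0.12099286168813705, 0.012036461383104324), 85.30577850341797) 0.17121054623549845
t 12.6 tcp [ 0.4958 -0.0131  0.2182] F [ 0.1  0.9 -0.4] gap 0.0653 grip 0.0
turn [-0.08 -0.   -0.01] shift cm [0.01 0.03 7.32]
```

>>> carry_out(steps=[[[0,0,0],[0,0,3],60],[[0,0,0],[0,0,5.5],60],[[0,0,0],[0,0,7],60],[[0,0,0],[0,0,7.2],60],[[0,0,0],[0,0,7.2],120],[[0,0,0],[0,0,7.2],190],[[0,0,0],[0,0,7.2],255],[[0,0,0],[0,0,7.2],255]], force=60)

```text
clock: 13.6
tcp_pos: [0.4965, -0.0135, 0.1469]
orientation: [0.0, 0.737, 0.676, 0.0]
wrist_force: [-1.5, -0.5, 3.0]
finger_gap: 0.0098
grip_force: 58.4
```

```bash
python3 - <<'E'
from h import *
# arc: grasp point moves with lid; tool tilts with it. rows in tool axes at start (y~tool y, z down)
s=env.get_state(); R0=q2R(s['orientation']); print(s['tcp_pos'],s['finger_gap'],s['grip_force'],s['wrist_force'],R0.round(3).tolist())
yaw=np.radians(-4.9); X=np.array([np.cos(yaw),np.sin(yaw),0]); Y=np.array([-X[1],X[0],0])
H=np.array([.496,-.013,0])+.23*X; H[2]=.118
for a in (.05,.1,.15,.2,.25,.3,.35,.4,.45,.5,.55,.6,.62):
    M=R.from_rotvec(a*Y).as_matrix(); p=H+M@(s['tcp_pos']-H)
    print(a,'turn',np.degrees(R.from_matrix(R0.T@M@R0).as_rotvec()).round(1),'shift',(100*R0.T@(p-s['tcp_pos'])).round(2),p.round(3))
E
```

```text
[ 0.49653028 -0.01351183  0.14692714] 0.009760690513560927 58.44999969005585 [-1.53871298 -0.48190989  2.95097449] [[0.086, 0.996, 0.001], [0.996, -0.086, -0.0], [-0.0, 0.001, -1.0]]
0.05 turn [ 2.9 -0.  -0. ] shift [-0.    0.17 -1.14] [ 0.498 -0.014  0.158]
0.1 turn [ 5.7 -0.  -0. ] shift [-0.    0.4  -2.28] [ 0.501 -0.014  0.17 ]
0.15 turn [ 8.6 -0.  -0. ] shift [-0.    0.69 -3.4 ] [ 0.503 -0.014  0.181]
0.2 turn [11.5 -0.  -0. ] shift [-0.    1.03 -4.5 ] [ 0.507 -0.014  0.192]
0.25 turn [14.3 -0.  -0. ] shift [-0.    1.43 -5.59] [ 0.511 -0.015  0.203]
0.3 turn [17.2 -0.  -0. ] shift [-0.    1.88 -6.65] [ 0.515 -0.015  0.213]
0.35 turn [20.1 -0.  -0. ] shift [-0.    2.39 -7.69] [ 0.52  -0.016  0.224]
0.4 turn [22.9 -0.  -0. ] shift [-0.    2.94 -8.7 ] [ 0.526 -0.016  0.234]
0.45 turn [25.8 -0.  -0. ] shift [-0.    3.55 -9.69] [ 0.532 -0.017  0.244]
0.5 turn [28.6 -0.  -0. ] shift [ -0.     4.2  -10.64] [ 0.538 -0.017  0.253]
0.55 turn [31.5 -0.  -0. ] shift [ -0.     4.9  -11.56] [ 0.545 -0.018  0.263]
0.6 turn [34.4 -0.  -0. ] shift [ -0.     5.65 -12.45] [ 0.553 -0.018  0.271]
0.62 turn [35.5 -0.  -0. ] shift [  0.     5.96 -12.79] [ 0.556 -0.019  0.275]
```

>>> carry_out(steps=[[[1.4,0,0],[0,0.1,-0.6],255],[[2.9,0,0],[0,0.2,-1.1],255],[[5.7,0,0],[0,0.4,-2.3],255],[[8.6,0,0],[0,0.7,-3.4],255],[[11.5,0,0],[0,1,-4.5],255],[[14.3,0,0],[0,1.4,-5.6],255],[[17.2,0,0],[0,1.9,-6.7],255],[[17.2,0,0],[0,1.9,-6.7],255]])

```text
clock: 14.6
tcp_pos: [0.5142, -0.015, 0.2119]
orientation: [-0.112, 0.728, 0.668, -0.103]
wrist_force: [-4.8, 0.5, -6.1]
finger_gap: 0.0098
grip_force: 60.0
```

```bash
cat > arc.py <<'E'
from rider import *
import sys
s=env.get_state(); R0=q2R(s['orientation']); print(s['tcp_pos'],s['finger_gap'],s['grip_force'],s['wrist_force'])
yaw=np.radians(-4.9); X=np.array([np.cos(yaw),np.sin(yaw),0]); Y=np.array([-X[1],X[0],0])
H=np.array([.496,-.013,0])+.23*X; H[2]=.118
g=s['tcp_pos']-env.hold_point_z*R0[:,2]-H; a0=np.arctan2(g[2],-g@X)-np.arctan2(.046,.23)
print('lid from grasp',a0,'tool tilt',np.arctan2(-R0[:,2]@X,-R0[2,2]),'r',np.hypot(g@X,g[2]))
for a in map(float,sys.argv[1:]):
    M=R.from_rotvec((a-a0)*Y).as_matrix(); p=H+M@(s['tcp_pos']-H)
    print(a,'turn',np.degrees(R.from_matrix(R0.T@M@R0).as_rotvec()).round(1),'shift',(100*R0.T@(p-s['tcp_pos'])).round(2))
for n in ("scene","top"): print(n); meas(*cloud(n))
E
python3 arc.py .35 .4 .45 .5 .55 .6 .62
```

```text
[ 0.51422449 -0.01498371  0.21193907] 0.009763474415315937 60.014787912368774 [-4.76357427  0.48786924 -6.10345217]
lid from grasp 0.2996465573817684 tool tilt 0.3058461018256785 r 0.2344059688844735
0.35 turn [ 2.9 -0.   0. ] shift [ 0.    0.16 -1.16]
0.4 turn [ 5.7 -0.   0. ] shift [ 0.    0.37 -2.29]
0.45 turn [ 8.6 -0.   0. ] shift [ 0.    0.65 -3.42]
0.5 turn [11.5 -0.   0. ] shift [ 0.    0.97 -4.53]
0.55 turn [14.3 -0.   0. ] shift [ 0.    1.36 -5.62]
0.6 turn [17.2 -0.   0. ] shift [ 0.    1.79 -6.69]
0.62 turn [18.4 -0.   0. ] shift [ 0.    1.98 -7.12]
scene
green 28 fwd,y,z pct [[0.0964, 0.1639, 0.0688], [0.1099, 0.1695, 0.0779], [0.116, 0.1736, 0.0849]] r [0.117  0.1353 0.1395] ang [0.569 0.615 0.685]
red 30 fwd,y,z pct [[0.0535, 0.1606, 0.0173], [0.0739, 0.1669, 0.0235], [0.0989, 0.1718, 0.0317]] r [0.0562 0.0774 0.1037] ang [0.272 0.306 0.327]
top
green 42 fwd,y,z pct [[0.0884, 0.1629, 0.0732], [0.1052, 0.1674, 0.0827], [0.1131, 0.1712, 0.0921]] r [0.1167 0.1345 0.1391] ang [0.579 0.685 0.768]
red 59 fwd,y,z pct [[0.0573, 0.1601, 0.019], [0.0742, 0.1644, 0.0262], [0.0966, 0.1699, 0.0357]] r [0.0608 0.0795 0.1079] ang [0.277 0.33  0.391]
```

>>> carry_out(steps=[[[1.4,0,0],[0,0.1,-0.6],255],[[2.9,0,0],[0,0.2,-1.2],255],[[5.7,0,0],[0,0.4,-2.3],255],[[8.6,0,0],[0,0.6,-3.4],255],[[11.5,0,0],[0,1,-4.5],255],[[14.3,0,0],[0,1.4,-5.6],255],[[15.5,0,0],[0,1.5,-6.1],255],[[15.5,0,0],[0,1.5,-6.1],255]])

```text
clock: 15.7
tcp_pos: [0.5475, -0.0177, 0.2658]
orientation: [-0.208, 0.707, 0.648, -0.191]
wrist_force: [-5.3, 0.6, -6.4]
finger_gap: 0.0098
grip_force: 60.3
```

```bash
python3 arc.py .58 .6 .62 .64; python3 - <<'E'
from rider import *
c,i,d=cloud("scene"); b=i[195:275,225:325]; t=cloud("top")[1][175:235,215:290]
cv2.imwrite("pics/f.png",np.hstack([cv2.resize(b,(500,400),interpolation=2),cv2.resize(t,(300,240),interpolation=2) if 0 else cv2.copyMakeBorder(cv2.resize(t,(300,240),interpolation=2),0,160,0,0,0)])[:,:,::-1])
E
```

```text
[ 0.54748852 -0.0177052   0.26582295] 0.009838716447815267 60.2527517080307 [-5.333043    0.57126397 -6.44638959]
lid from grasp 0.5740701591093735 tool tilt 0.5733195225871296 r 0.2345611345689477
0.58 turn [ 0.3 -0.   0. ] shift [ 0.    0.02 -0.14]
0.6 turn [ 1.5 -0.   0. ] shift [ 0.    0.08 -0.6 ]
0.62 turn [ 2.6 -0.   0. ] shift [ 0.    0.15 -1.05]
0.64 turn [ 3.8 -0.   0. ] shift [ 0.    0.23 -1.51]
scene
green 30 fwd,y,z pct [[0.0969, 0.1636, 0.0663], [0.1097, 0.1694, 0.0773], [0.1159, 0.1741, 0.0869]] r [0.1206 0.1345 0.1397] ang [0.564 0.612 0.682]
red 14 fwd,y,z pct [[0.0467, 0.1628, 0.0312], [0.0711, 0.1713, 0.043], [0.1074, 0.1814, 0.0703]] r [0.0562 0.0825 0.1283] ang [0.513 0.552 0.622]
top
green 42 fwd,y,z pct [[0.0889, 0.163, 0.0739], [0.1048, 0.1673, 0.0836], [0.1131, 0.1714, 0.0916]] r [0.1176 0.135  0.138 ] ang [0.583 0.688 0.775]
red 40 fwd,y,z pct [[0.0512, 0.1602, 0.0367], [0.063, 0.1635, 0.0447], [0.0843, 0.1676, 0.0735]] r [0.0642 0.0767 0.1089] ang [0.562 0.612 0.758]
```

View pics/f.png

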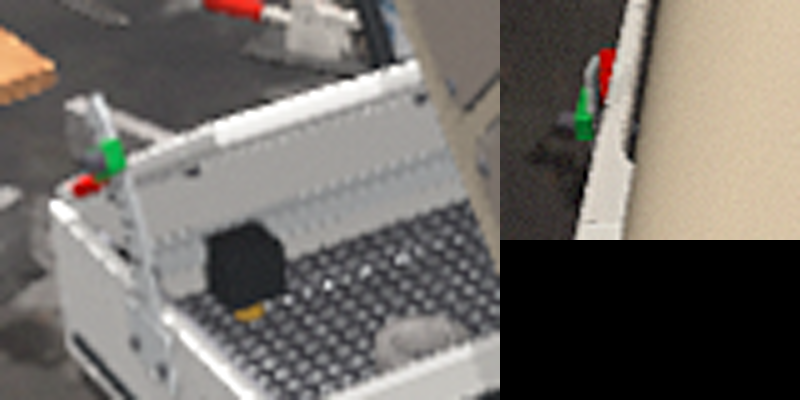

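The pointer at (88,185) ends just below the rider's middle at (110,158), with the lid at about 0.574. I'll raise it a last 0.04 rad.

>>> carry_out(steps=[[[0.6,0,0],[0,0,-0.3],255],[[1.2,0,0],[0,0.1,-0.5],255],[[1.8,0,0],[0,0.1,-0.7],255],[[2.4,0,0],[0,0.1,-0.95],255],[[2.4,0,0],[0,0.1,-0.95],255],[[2.4,0,0],[0,0.1,-0.95],255],[[2.4,0,0],[0,0.1,-0.95],255],[[2.4,0,0],[0,0.1,-0.95],255]])

```text
clock: 16.9
tcp_pos: [0.5543, -0.0183, 0.2738]
orientation: [-0.222, 0.703, 0.645, -0.203]
wrist_force: [4.1, 3.0, -16.8]
finger_gap: 0.0101
grip_force: 60.1
```

```bash
python3 arc.py .62; python3 - <<'E'
from rider import *
# rider centre from wrist view w4 taken with TCP pose then; camera pose rebuilt from pose offset
z=np.load("w4.npz"); i,d=z['i'],z['d']
s=env.get_state(); c=env.get_calibration("wrist"); Rt=q2R(s['orientation']); 
rel=Rt.T@(np.array(c['origin'])-s['tcp_pos']); Rr=Rt.T@q2R(c['orientation'])
R4=q2R([0,.736,.676,0]/np.linalg.norm([.736,.676])); c=dict(c); c['origin']=np.array([.6084,.1513,.3184])+R4@rel
q=R.from_matrix(R4@Rr).as_quat(); c['orientation']=[q[3],*q[:3]]
W=world(c,d); hsv=cv2.cvtColor(i,cv2.COLOR_RGB2HSV)
m=(hsv[...,1]>110)&(hsv[...,0]>45)&(hsv[...,0]<85)&(np.hypot(W[...,0]-.63,W[...,1]-.145)<.06)
yaw=np.radians(-4.9); X=np.array([np.cos(yaw),np.sin(yaw),0]); H=np.array([.496,-.013,0])+.23*X; H[2]=.118
p=W[m]-H; f=-p@X; h=p[:,2]
for a in (.56,.58,.6,.62,.64,.66,.68):
    t=-np.sin(a)*f+np.cos(a)*h; r=np.cos(a)*f+np.sin(a)*h
    print(a,'tang',np.percentile(t,[2,50,80,95]).round(4),'rad',np.percentile(r,[2,98]).round(4))
k=(h>np.percentile(h,0)) & (np.hypot(f,h)<.136)
print('slope angle of upper face',np.arctan(np.polyfit(f[k],h[k],1)[0]),k.sum())
E
```

```text
[ 0.55430878 -0.01829479  0.27384074] 0.010132006562147937 60.08186101913452 [  4.10899779   3.00288074 -16.8367205 ]
lid from grasp 0.6194263720720261 tool tilt 0.6108294321604354 r 0.2347947482373328
0.62 turn [ 0. -0.  0.] shift [ 0.    0.   -0.01]
scene
green 30 fwd,y,z pct [[0.1008, 0.1634, 0.0656], [0.1087, 0.1688, 0.0775], [0.1148, 0.1745, 0.0848]] r [0.1221 0.135  0.1372] ang [0.564 0.612 0.677]
red 13 fwd,y,z pct [[0.0589, 0.1676, 0.0385], [0.0669, 0.1715, 0.046], [0.1077, 0.1826, 0.0726]] r [0.0703 0.081  0.1297] ang [0.552 0.585 0.626]
top
green 41 fwd,y,z pct [[0.088, 0.1631, 0.0739], [0.1048, 0.1675, 0.0822], [0.1137, 0.1712, 0.0936]] r [0.1149 0.1347 0.1385] ang [0.596 0.683 0.775]
red 41 fwd,y,z pct [[0.0485, 0.1599, 0.0381], [0.0622, 0.163, 0.0465], [0.0827, 0.1693, 0.0782]] r [0.0614 0.0766 0.1092] ang [0.618 0.657 0.783]
0.56 tang [0.0049 0.0168 0.0178 0.0185] rad [0.1107 0.1384]
0.58 tang [0.0021 0.0144 0.0153 0.0159] rad [0.111  0.1385]
0.6 tang [-0.0006  0.0119  0.0127  0.0132] rad [0.1112 0.1386]
0.62 tang [-0.0034  0.0094  0.0103  0.0107] rad [0.1115 0.1386]
0.64 tang [-0.0062  0.0069  0.0078  0.0082] rad [0.1116 0.1387]
0.66 tang [-0.0089  0.0043  0.0053  0.0058] rad [0.1117 0.1386]
0.68 tang [-0.0117  0.0018  0.0028  0.0035] rad [0.1118 0.1386]
slope angle of upper face 0.5827035949121406 384
```

>>> carry_out(steps=[[[0,0,0],[0,0,0],255],[[0,0,0],[0,0,0],255],[[0,0,0],[0,0,0],255],[[0,0,0],[0,0,0],255],[[0,0,0],[0,0,0],255],[[0,0,0],[0,0,0],255],[[0,0,0],[0,0,0],255],[[0,0,0],[0,0,0],255]])

```text
clock: 18.0
tcp_pos: [0.5543, -0.0183, 0.2738]
orientation: [-0.222, 0.703, 0.645, -0.203]
wrist_force: [4.2, 2.1, -16.6]
finger_gap: 0.01
grip_force: 60.1
```

```bash
python3 arc.py; python3 -c "
from workcell import env
print(env.hand_in())"
```

```text
[ 0.55432851 -0.01831947  0.27383219] 0.009959890408394864 60.082958936691284 [  4.20929806   2.12136767 -16.62631044]
lid from grasp 0.6194683333264904 tool tilt 0.610786920604207 r 0.23477439715340812
scene
green 30 fwd,y,z pct [[0.0994, 0.1632, 0.0667], [0.1087, 0.1688, 0.0767], [0.1147, 0.1744, 0.0851]] r [0.1231 0.1344 0.1391] ang [0.564 0.612 0.676]
red 13 fwd,y,z pct [[0.0573, 0.1676, 0.0378], [0.0682, 0.1719, 0.0468], [0.1081, 0.1833, 0.0735]] r [0.0692 0.0841 0.1305] ang [0.552 0.586 0.621]
top
green 41 fwd,y,z pct [[0.0889, 0.1635, 0.074], [0.1054, 0.1676, 0.0816], [0.1132, 0.1716, 0.0901]] r [0.1176 0.1345 0.1382] ang [0.589 0.682 0.761]
red 40 fwd,y,z pct [[0.0491, 0.1601, 0.0409], [0.062, 0.1633, 0.0486], [0.0804, 0.169, 0.0783]] r [0.0642 0.0783 0.1091] ang [0.62  0.668 0.795]
the job is handed in; nothing more can be done
None
```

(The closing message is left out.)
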